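# Restock the pH calibration caddy

### The arm

A 6-joint arm with a two-finger parallel gripper is mounted at the origin on a cart in front of the work surface, level with it; the furniture and walls round the work are solid. World frame = base frame: x ahead of the robot, y to its left, z up, the work surface at z = 0. Lengths are in m, angles in degrees, forces in N, time in s.
With the tool pointing down it reaches from about 0.375 to 0.9 m from the base axis. Payload 3.1 kg.
Tool frame: the origin (TCP) lies on the centre line of the jaws, within the pads' length; the fingertips stand 8 mm ahead of it and the grasp point (between the pads) lies 11 mm behind it; z points along the fingers, y is the line along which they close (so a half turn about z gives the same grasp; the last joint's range is limited). The gripper opens to 87 mm and grips with 3 to 60 N. Pads are 19 mm wide; open, the fingers measure 117 mm over their backs; the gripper's body (75 mm by 190 mm) begins 51 mm behind the grasp point.
Start: joints at [-85.915, 30.224, 82.088, -0, 67.689, -10.227], TCP at [0.155, -0.606, 0.231] pointing down, gripper open.
Joint ranges: [-176.69, 176.69], [-43.24, 126.21], [12.49, 139.97], [-82, 262], [0, 151.66], [-163.58, 163.58]. Speed limits (degrees/s): [159.86, 159.86, 180, 180, 180, 180].

### API

Orientations are given as a 3x3 rotation matrix whose columns are the frame's x, y, z axes.
In Python, from rig import * gives the robot as it stands.
- The arm moves only by the tool step_arm, never from a script. Its argument "targets" is a list of rows, each a list of 5 numbers: the opening, from -1 (shut) to 1 (fully open), then the shift along the world's x, y, z normalised to -1 to 1, where 1 is 0.25 m, then the turn about the world's z normalised to -1 to 1, where 1 is 180 degrees. In form: [[fingers, x, y, z, turn], ...]. A call has 1 to 20 rows; each row is the pose to reach, as a shift and turn from the pose commanded when the call began, turning the shorter way round; what a row does not reach only later rows make up. A row lasts 1/10 s, in which the tool goes at most 50 mm and 8.59 degrees, less where a joint would pass 70% of its speed; a pose out of reach is approached as far as the arm can. A call with a number of a shift or a turn outside -1 to 1 is refused whole. A call with a gripper value outside its range is refused whole. The fingers move at their own pace and stop on an object; the grip force is fixed at half the most. Time passes only in rows, so rows that repeat a pose let the fingers close. It gives the time, the measured TCP pose, the force, the opening and the grip force at its end, in the units of the state.
- read_state(): the state, without advancing time (a new reading comes with each control period).
- capture(name): name is "side" or "top"; returns a dict with "color" (480x640x3 uint8, red, green, blue), "mtx" (3x3 intrinsics, pixels), "k1" (the pictures are not rectified: a ray, as slopes to the right and down, at radius r is drawn at 1 + k1 r^2 times it, then the intrinsics apply), "pose" (4x4, takes a point from camera to world coordinates). Camera axes: x right, y down, z forward; pixel columns grow to the right and rows downward; lengths in m; the calibration is good to about 2 mm. A picture is of the moment at which its call begins. There is no depth.
- hand_in(): hands the job in; it is judged then, once.
The state is a dict: "time_s": time; "joint_positions": joint angles; "qvel": joint speeds; "tau": joint torques, N m; "position": TCP position; "tcp_rot": TCP orientation; "force": force on the tool from outside, world axes, zero at the start; "moment": the same for the moment, N m; "opening": opening from 0.0 (shut) to 1.0 (fully open); "grasp_force": force on a finger pad.
Only numpy, scipy, OpenCV 4.12 (cv2) and the standard library are available. Lean on these libraries where they do the work, as an engineer would, in place of code of your own. Each camera call takes 0.05 s, during which the arm holds its last target. There are 200 camera calls.

### The job

Pack the pH calibration caddy for the next user: stand the red-, yellow- and blue-capped buffer bottles from the front of the bench upright in the caddy's wells of the same colour as their caps, and press the pH electrode down into the pair of spring clips on the caddy's back panel until it has snapped fully home, centred between them. Leave the brown storage bottle with the white cap and the black pen, which do not belong in the kit, where they are, and tip no bottle over.

Things in the scene. Friction and masses are not known exactly. Their poses are not given: they have to be found in the camera images.
- bottle_red: White plastic buffer bottle with a red screw cap, upright on the bench near the vice (the stock far back behind the open case is not meant). Body 55 mm across, 97 mm tall; cap 34 mm across from z = 96 to 112 mm, easily gripped from above in any direction; 0.16 kg. Origin: centre of its underside, z up.
- well_red: Round open red cup fixed in the caddy's tray, takes one bottle: outside 76 mm across, 28 mm tall; inside 70 mm across, floor 3 mm thick. Origin: centre of its underside, 6 mm above the bench, z up. The three wells stand in a row, 78 mm apart, in any colour order.
- bottle_yellow: White plastic buffer bottle with a yellow screw cap, upright on the bench near the vice (the stock far back behind the open case is not meant). Body 55 mm across, 97 mm tall; cap 34 mm across from z = 96 to 112 mm, easily gripped from above in any direction; 0.16 kg. Origin: centre of its underside, z up.
- well_yellow: Round open yellow cup fixed in the caddy's tray, takes one bottle: outside 76 mm across, 28 mm tall; inside 70 mm across, floor 3 mm thick. Origin: centre of its underside, 6 mm above the bench, z up. The three wells stand in a row, 78 mm apart, in any colour order.
- bottle_blue: White plastic buffer bottle with a blue screw cap, upright on the bench near the vice (the stock far back behind the open case is not meant). Body 55 mm across, 97 mm tall; cap 34 mm across from z = 96 to 112 mm, easily gripped from above in any direction; 0.16 kg. Origin: centre of its underside, z up.
- well_blue: Round open blue cup fixed in the caddy's tray, takes one bottle: outside 76 mm across, 28 mm tall; inside 70 mm across, floor 3 mm thick. Origin: centre of its underside, 6 mm above the bench, z up. The three wells stand in a row, 78 mm apart, in any colour order.
- bottle_brown: Brown bottle with a white screw cap (electrode storage solution), 55 mm across, 100 mm tall, standing among the buffer bottles. Not part of the kit; stays where it is. Origin: centre of its underside, z up.
- electrode: pH electrode: black sleeve with a red ring, thinner at the tip; lies on the bench right of the caddy. 12 mm wide, 13 high, 0.06 kg. Runs along its y axis from y = -3 mm (blunt end, ring) to 103 mm (tip); origin on the underside, z up. Grip across at y = 40 mm: that point goes midway between the clips, so both hold its thick part; either end may point either way, underside down.
- pen: Slim all-black ballpoint pen with a pocket clip, 145 mm long, 12 mm wide, 9 mm high, lying near the electrode along its own y axis. Not part of the kit; stays where it is. Origin: middle of its underside. (The lid of the open case behind stands 0.28 m high: cross over it higher or pass in front.)
- caddy: Metal tray 106 x 244 mm, fixed. Origin: centre of underside; y along the wells' row, x to the white back panel (at x = 40 mm, 72 high), z up. On it two spring clips at y = 9 and 69 mm, 13 wide, hold the electrode along y, middle y = 39, underside home on feet at z = 78. Jaws open 31 mm wide at z = 107, neck 9 mm at z = 96; press straight down, 10 to 20 N, to snap in.

How it is judged:
By the outcome, as a careful person would: the job done as asked, in the order asked, and still so for the second after the job is handed in, with the robot touching nothing.
It also fails if it takes over 134 s, if anything falls off the work surface, if the arm or the gripper's body presses on something with over 40 N, if the wrist force passes 120 N, or if a joint passes its speed limit or range.

## Working session

There is one attempt and no reset: what is moved stays moved. The work goes in short steps, Python scripts to look and compute and a tool call to move; the robot and the scene stay as the last step left them, time stands still between calls to the robot, and variables do not carry over. Pictures are saved under pics/ and viewed, at most 14 in all, crops included, and the job is handed in when it is done.

Besides the shell and the picture viewer there is one more tool, called by a JSON object that holds its "op" and its "data", one argument or row to a line. step_arm: Moves the arm, as the interface text tells. Scaled input: -1 to 1 covers 0.25 m each way for a shift and 180 degrees each way for a turn. Its arguments: {"type":"object","properties":{"targets":{"type":"array","items":{"type":"array","items":{"type":"number"}}}},"required":["targets"]}

```bash
ls; mkdir -p pics
cat > h.py <<'E'
from rig import *
import numpy as np, cv2
def snap(n,f):
    c=capture(n); cv2.imwrite(f'pics/{f}.png',c['color'][:,:,::-1]); np.savez(f'pics/{f}.npz',**{k:c[k] for k in('color','mtx','k1','pose')}); return c
def load(f): return dict(np.load(f'pics/{f}.npz'))
def px2w(c,u,v,z):
    d=np.array([float(c['k1']),0,0,0,0])
    p=cv2.undistortPoints(np.array([[[u,v]]],float),c['mtx'],d)[0,0]
    r=c['pose'][:3,:3]@np.array([p[0],p[1],1]);o=c['pose'][:3,3]
    return o+r*(z-o[2])/r[2]
def w2px(c,P):
    T=np.linalg.inv(c['pose']);r,_=cv2.Rodrigues(T[:3,:3])
    return cv2.projectPoints(np.array(P,float).reshape(-1,1,3),r,T[:3,3],c['mtx'],np.array([float(c['k1']),0,0,0,0]))[0][:,0]
E
python3 - <<'E'
from h import *
for n in('top','side'):
    c=snap(n,n+'0'); print(n,c['pose'].round(3).tolist(),c['mtx'].round(1).tolist(),c['k1'])
print(read_state())
E
```

```text
pics
top [[0.008, -0.99, 0.142, 0.365], [-1.0, -0.009, -0.002, -0.168], [0.003, -0.142, -0.99, 1.201], [0.0, 0.0, 0.0, 1.0]] [[624.7, 0.0, 308.6], [0.0, 624.7, 237.7], [0.0, 0.0, 1.0]] -0.06790143586108147
side [[-0.991, -0.079, 0.103, 0.448], [-0.13, 0.65, -0.748, 0.506], [-0.008, -0.755, -0.655, 0.618], [0.0, 0.0, 0.0, 1.0]] [[479.7, 0.0, 317.9], [0.0, 479.7, 232.3], [0.0, 0.0, 1.0]] -0.08572654395167255
{'time_s': 0.1, 'joint_positions': array([-8.59157705e+01,  3.02729220e+01,  8.21498268e+01,  2.21101215e-04,
        6.76904059e+01, -1.02292578e+01]), 'qvel': array([-0.11838082, -0.1117976 , -0.11192486, -0.07091684, -0.00103554,
        0.00232206]), 'tau': array([-9.56684357e-05, -4.40983629e+01, -1.77150786e+01,  6.35963911e-02,
        5.33871807e-02, -3.80397478e-05]), 'position': array([ 0.15447839, -0.60493207,  0.22967284]), 'tcp_rot': array([[ 9.68957949e-01,  2.47225554e-01, -1.37098453e-04],
       [ 2.47225338e-01, -9.68956011e-01,  1.97015807e-03],
       [ 3.54231050e-04, -1.94289453e-03, -9.99998050e-01]]), 'force': array([ 0.05784713, -0.99833585, -0.12578444]), 'moment': array([0.03918714, 0.01414988, 0.04012611]), 'grasp_force': 0.0, 'opening': 0.998721179079597}
```

View pics/top0.png

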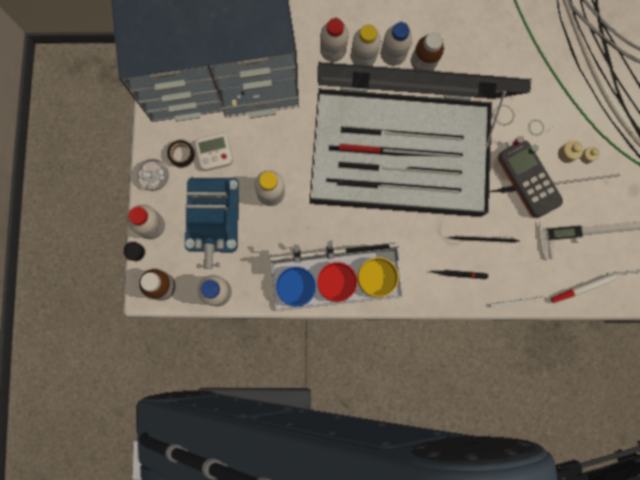

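View pics/side0.png

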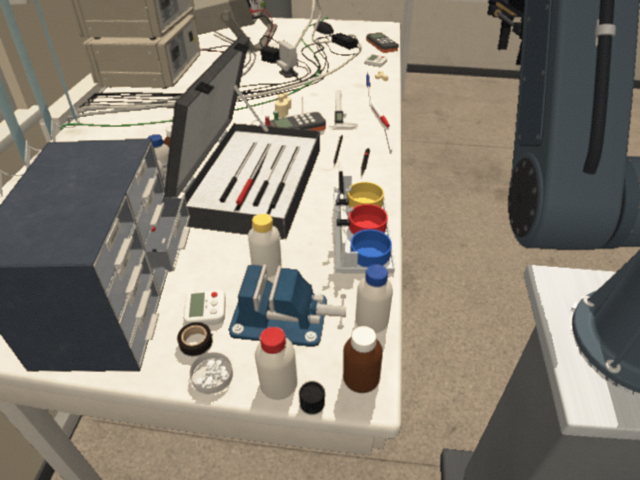

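The top view shows the caps: red (138,215), yellow (268,181), blue (210,289), with brown at (155,283). The wells are blue (295,287), red (336,282) and yellow (378,277). The electrode with its red ring is near (460,273) and the pen near (483,239). The side view agrees. Next I measure them and zoom in on the caddy and electrode.

```bash
cat > m.py <<'E'
from h import *
def seg(c,col,box):
    u0,v0,u1,v1=box
    hsv=cv2.cvtColor(c['color'][v0:v1,u0:u1],cv2.COLOR_RGB2HSV)
    H,S,V=[hsv[...,i].astype(int) for i in range(3)]
    hm={'red':(H<8)|(H>170),'yellow':(H>18)&(H<34),'blue':(H>100)&(H<125)}[col]
    m=(hm&(S>140)&(V>70)).astype(np.uint8)
    n,l,s,ce=cv2.connectedComponentsWithStats(m)
    i=1+s[1:,4].argmax(); x,y,w,h,a=s[i]
    return ce[i]+[u0,v0],(x+u0,y+v0,w,h,a)
E
python3 - <<'E'
from m import *
t=load('top0');s=load('side0')
caps={'red':((120,195,165,240),(255,325,290,355)),'yellow':((250,165,290,200),(245,210,280,232)),'blue':((195,275,225,302),(362,262,392,285))}
for k,(bt,bs) in caps.items():
    for c,b in((t,bt),(s,bs)):
        ce,st=seg(c,k,b); print('cap',k,ce.round(1),st,px2w(c,*ce,.106).round(4))
wb={'blue':((270,262,318,310),(345,228,395,265)),'red':((316,258,358,304),(345,205,390,235)),'yellow':((356,252,402,300),(345,182,386,210))}
for k,(bt,bs) in wb.items():
    for c,b in((t,bt),(s,bs)):
        ce,st=seg(c,k,b); x,y,w,h,a=st;print('well',k,ce.round(1),st,px2w(c,x+w/2-.5,y+h/2-.5,.034).round(4),px2w(c,x-.5,y+h/2,.034).round(4),px2w(c,x+w-.5,y+h/2,.034).round(4))
a=cv2.resize(t['color'][225:320,260:400],None,fx=5.6,fy=5.6,interpolation=3)
cv2.imwrite('pics/a.png',a[:,:,::-1])
b=cv2.resize(t['color'][225:295,420:530],None,fx=7,fy=7,interpolation=3)
cv2.imwrite('pics/b.png',b[:,:,::-1])
E
```

```text
cap red [137.3 215.5] (np.int32(128), np.int32(207), np.int32(19), np.int32(18), np.int32(262)) [0.5589 0.1371 0.106 ]
cap red [272.4 339.8] (np.int32(261), np.int32(327), np.int32(24), np.int32(26), np.int32(520)) [0.5599 0.1396 0.106 ]
cap yellow [267.9 180.5] (np.int32(259), np.int32(172), np.int32(18), np.int32(18), np.int32(257)) [ 0.6245 -0.0954  0.106 ]
cap yellow [262.1 222.8] (np.int32(252), np.int32(214), np.int32(21), np.int32(18), np.int32(279)) [ 0.6246 -0.0918  0.106 ]
cap blue [209.5 288.6] (np.int32(202), np.int32(282), np.int32(16), np.int32(15), np.int32(179)) [0.4297 0.0035 0.106 ]
cap blue [374.2 273.4] (np.int32(362), np.int32(262), np.int32(25), np.int32(23), np.int32(296)) [0.434  0.0032 0.106 ]
well blue [295.5 286.3] (np.int32(277), np.int32(268), np.int32(38), np.int32(38), np.int32(1146)) [ 0.4395 -0.1459  0.034 ] [ 0.4382 -0.1104  0.034 ] [ 0.4389 -0.1814  0.034 ]
well blue [371.4 247.1] (np.int32(352), np.int32(230), np.int32(39), np.int32(35), np.int32(1095)) [ 0.4405 -0.1329  0.034 ] [ 0.4751 -0.1273  0.034 ] [ 0.4057 -0.1357  0.034 ]
well red [336.8 281.6] (np.int32(318), np.int32(263), np.int32(40), np.int32(39), np.int32(1212)) [ 0.4486 -0.2243  0.034 ] [ 0.4473 -0.1869  0.034 ] [ 0.4479 -0.2617  0.034 ]
well red [367.3 217.9] (np.int32(349), np.int32(205), np.int32(38), np.int32(28), np.int32(857)) [ 0.451  -0.2129  0.034 ] [ 0.4871 -0.207   0.034 ] [ 0.4147 -0.2158  0.034 ]
well yellow [377.7 276.9] (np.int32(358), np.int32(258), np.int32(40), np.int32(39), np.int32(1238)) [ 0.4585 -0.2993  0.034 ] [ 0.4573 -0.2618  0.034 ] [ 0.4579 -0.3368  0.034 ]
well yellow [365.1 194. ] (np.int32(348), np.int32(183), np.int32(35), np.int32(23), np.int32(652)) [ 0.4601 -0.2915  0.034 ] [ 0.4955 -0.2855  0.034 ] [ 0.4245 -0.2941  0.034 ]
```

View pics/a.png

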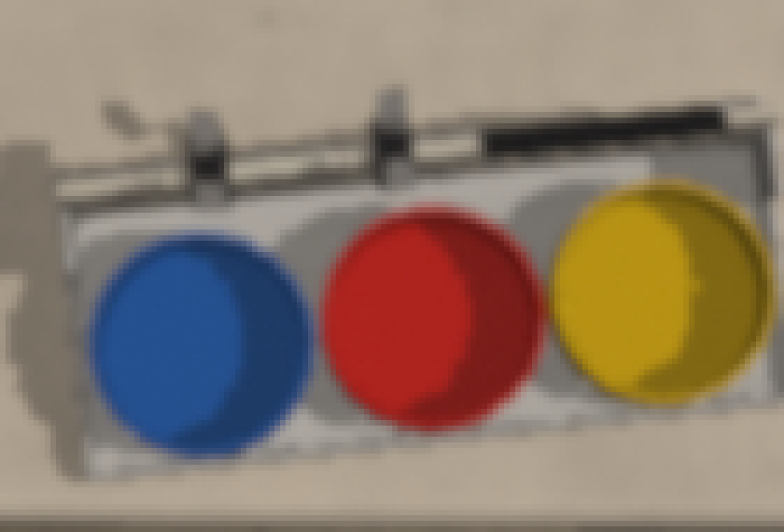

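View pics/b.png

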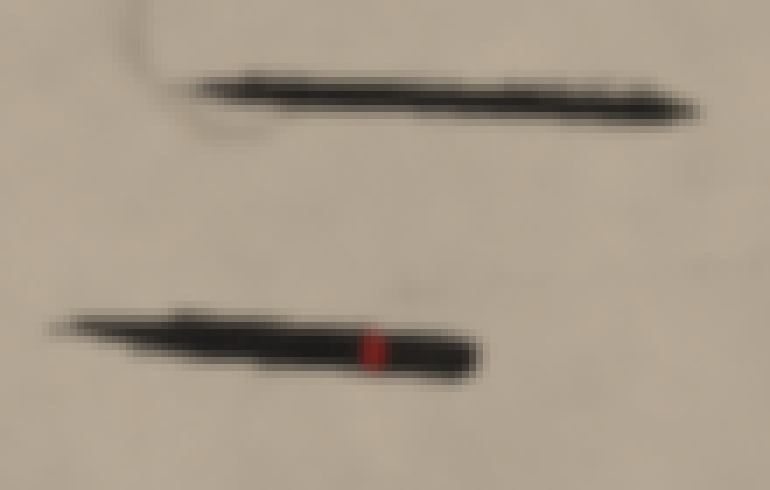

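Crop a shows the two clips at full-image pixels of about (296.6,252.7) and (330,249.5). Crop b shows the electrode's blunt end at about (487.9,276), its ring at (473.3,275) and its tip to the left, with the pen clear above it.

Run:
```python
from m import *
t=load('top0')
W={'b':(.4395,-.1459),'r':(.4486,-.2243),'y':(.4585,-.2993)}
d=np.subtract(W['b'],W['y']);print('row yaw',np.degrees(np.arctan2(-d[0],d[1])),np.linalg.norm(d))
for p in((296.6,252.7),(330,249.5)): print('clip',px2w(t,*p,.10).round(4))
g=t['color'][255:295,415:500].astype(int).sum(2); m=(g<200); v,u=np.nonzero(m); 
P=np.array([px2w(t,a+415,b+255,.0065)[:2] for a,b in zip(u,v)])
c=P.mean(0);_,_,V=np.linalg.svd(P-c);e=V[0]*np.sign(V[0][1]);s=(P-c)@e
print('el',len(P),c,e,'yaw',np.degrees(np.arctan2(-e[0],e[1])),s.min(),s.max(),'blunt',c+e*(s.min()-.001),'grip',c+e*(s.min()-.001+.043))
print('ring',px2w(t,473.3,275,.0065),'brown',px2w(t,152,281,.106))
# vice and case corners
for p in((187,180),(238,180),(240,245),(316,85),(490,213),(312,205)): print(p,px2w(t,*p,.05).round(3))
```

```text
row yaw 7.060649427401806 0.1545721837847936
clip [ 0.4952 -0.1484  0.1   ]
clip [ 0.5015 -0.2077  0.1   ]
el 216 [ 0.46781136 -0.4672744 ] [0.06975443 0.99756419] yaw -3.9998825352195166 -0.04516700753774325 0.054046551847527415 blunt [ 0.46459101 -0.51332896] grip [ 0.46759045 -0.4704337 ]
ring [ 0.46589169 -0.48752423  0.0065    ] brown [0.44201633 0.105551   0.106     ]
(187, 180) [0.638 0.061 0.05 ]
(238, 180) [ 0.638 -0.035  0.05 ]
(240, 245) [ 0.515 -0.042  0.05 ]
(316, 85) [ 0.828 -0.181  0.05 ]
(490, 213) [ 0.579 -0.511  0.05 ]
(312, 205) [ 0.591 -0.175  0.05 ]
```

{"op": "step_arm", "data": {
  "targets": [
    [0.6, 0.6, 0.8, 0.2, -0.04],
    [0.6, 0.6, 0.9, 0.2, -0.04],
    [0.6, 0.6, 1, 0.2, -0.04],
    [0.6, 0.6, 1, 0.2, -0.04],
    [0.6, 0.6, 1, 0.2, -0.04],
    [0.6, 0.6, 1, 0.2, -0.04],
    [0.6, 0.6, 1, 0.2, -0.04]
  ]
}}

```text
time_s: 0.8
position: [0.306, -0.35, 0.281]
tcp_rot: [[0.992, 0.129, 0.0], [0.129, -0.992, 0.003], [0.001, -0.003, -1.0]]
force: [-1.0, -0.3, -1.4]
opening: 0.801
grasp_force: 0.0
```

{"op": "step_arm", "data": {
  "targets": [
    [0.6, 0.6, 1, -0.1, 0],
    [0.6, 0.6, 1, -0.1, 0],
    [0.6, 0.6, 1, -0.1, 0],
    [0.6, 0.6, 1, -0.1, 0],
    [0.6, 0.6, 1, -0.1, 0],
    [0.6, 0.6, 1, -0.1, 0],
    [0.6, 0.6, 1, -0.1, 0]
  ]
}}

```text
time_s: 1.5
position: [0.4559, -0.1019, 0.2548]
tcp_rot: [[0.991, 0.13, -0.0], [0.13, -0.991, 0.002], [-0.0, -0.002, -1.0]]
force: [-1.0, 0.2, 0.7]
opening: 0.801
grasp_force: 0.0
```

{"op": "step_arm", "data": {
  "targets": [
    [0.3, 0.416, 0.976, 0, 0],
    [0.3, 0.416, 0.976, 0, 0],
    [0.3, 0.416, 0.976, 0, 0],
    [0.3, 0.416, 0.976, 0, 0],
    [0.3, 0.416, 0.976, 0, 0],
    [0.3, 0.416, 0.976, 0, 0],
    [0.3, 0.416, 0.976, 0, 0],
    [0.3, 0.416, 0.976, 0, 0],
    [0.3, 0.416, 0.976, -0.3, 0],
    [0.3, 0.416, 0.976, -0.3, 0],
    [0.3, 0.416, 0.976, -0.4, 0],
    [0.3, 0.416, 0.976, -0.4, 0],
    [0.3, 0.416, 0.976, -0.4, 0]
  ]
}}

```text
time_s: 2.8
position: [0.5584, 0.1366, 0.1558]
tcp_rot: [[0.993, 0.122, -0.001], [0.122, -0.993, -0.0], [-0.001, 0.0, -1.0]]
force: [-0.5, -0.5, 0.1]
opening: 0.651
grasp_force: 0.0
```

Run:
```python
from h import *
s=snap('side','s1');print(read_state()['position'])
t=snap('top','t1')
o=np.hstack([s['color'][150:430,180:480],t['color'][130:410,60:360]])
cv2.imwrite('pics/s1c.png',o[:,:,::-1])
```

```text
[0.55923225 0.13704735 0.15670007]
```

View pics/s1c.png

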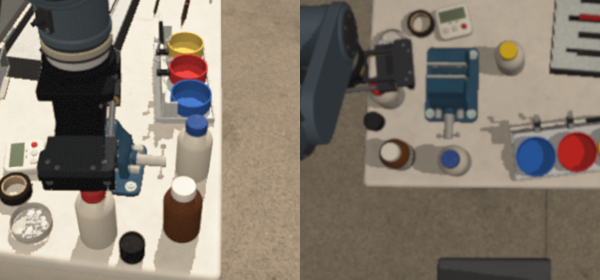

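The gripper is centred over the red cap in both views (red cap just under the jaws in the side view, near (92,190) of the crop). Next I descend, grip and lift.

{"op": "step_arm", "data": {
  "targets": [
    [0.3, 0, 0, -0.1, 0],
    [0.3, 0, 0, -0.196, 0],
    [0.3, 0, 0, -0.196, 0],
    [0.3, 0, 0, -0.196, 0],
    [-1, 0, 0, -0.196, 0],
    [-1, 0, 0, -0.196, 0],
    [-1, 0, 0, -0.196, 0],
    [-1, 0, 0, -0.196, 0],
    [-1, 0, 0, -0.196, 0],
    [-1, 0, 0, -0.196, 0],
    [-1, 0, 0, -0.196, 0],
    [-1, 0, 0, -0.15, 0],
    [-1, 0, 0, -0.05, 0],
    [-1, 0, 0, 0.1, 0],
    [-1, 0, 0, 0.25, 0],
    [-1, 0, 0, 0.4, 0],
    [-1, 0, 0, 0.52, 0],
    [-1, 0, 0, 0.52, 0]
  ]
}}

```text
time_s: 4.7
position: [0.5609, 0.1387, 0.2904]
tcp_rot: [[0.992, 0.124, 0.01], [0.124, -0.992, 0.001], [0.01, 0.001, -1.0]]
force: [0.5, -0.2, -0.7]
opening: 0.383
grasp_force: 30.0
```

{"op": "step_arm", "data": {
  "targets": [
    [-1, -0.04, -0.13, 0, 0],
    [-1, -0.1, -0.33, 0, 0],
    [-1, -0.16, -0.53, 0, 0],
    [-1, -0.22, -0.724, 0, 0],
    [-1, -0.28, -0.924, 0, 0],
    [-1, -0.3, -1, 0, 0],
    [-1, -0.3, -1, 0, 0]
  ]
}}

```text
time_s: 5.4
position: [0.4817, -0.1144, 0.284]
tcp_rot: [[0.993, 0.119, -0.003], [0.119, -0.993, 0.0], [-0.003, -0.001, -1.0]]
force: [0.3, 0.4, -0.9]
opening: 0.383
grasp_force: 30.0
```

{"op": "step_arm", "data": {
  "targets": [
    [-1, -0.05, -0.15, 0, 0],
    [-1, -0.1, -0.3, 0, 0],
    [-1, -0.14, -0.448, 0, 0],
    [-1, -0.14, -0.448, 0, 0],
    [-1, -0.14, -0.448, -0.1, 0],
    [-1, -0.14, -0.448, -0.25, 0],
    [-1, -0.14, -0.448, -0.4, 0],
    [-1, -0.14, -0.448, -0.52, 0],
    [-1, -0.14, -0.448, -0.52, 0],
    [-1, -0.14, -0.448, -0.52, 0]
  ]
}}

```text
time_s: 6.4
position: [0.4485, -0.2223, 0.1551]
tcp_rot: [[0.992, 0.125, -0.002], [0.125, -0.992, 0.002], [-0.001, -0.002, -1.0]]
force: [0.4, -0.2, -0.7]
opening: 0.383
grasp_force: 30.0
```

Run:
```python
from h import *
s=snap('side','s2');print(read_state()['position'])
t=snap('top','t2')
f=lambda a:cv2.resize(a,(400,400),interpolation=3)
o=np.hstack([f(s['color'][120:320,290:490]),f(t['color'][190:350,250:410])])
cv2.imwrite('pics/s2c.png',o[:,:,::-1])
```

```text
[ 0.44928254 -0.22316798  0.15619481]
```

View pics/s2c.png

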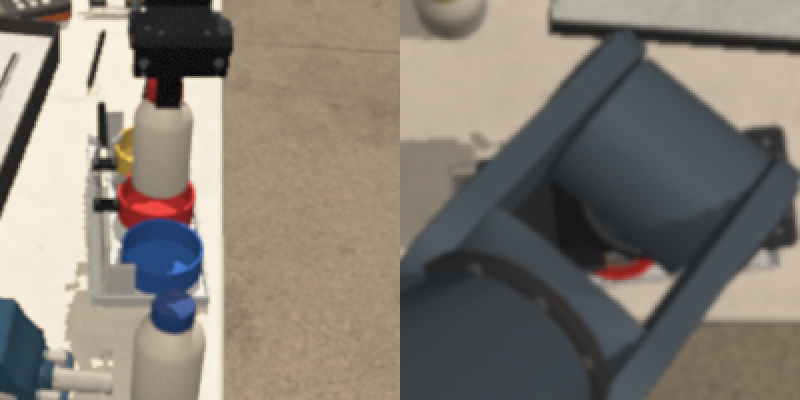

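The red bottle hangs directly over the red well: its base is centred near (162,190) of the crop and the rim near (157,200). Now I lower it, shifting 2 mm in x.

{"op": "step_arm", "data": {
  "targets": [
    [-1, 0.008, 0, -0.06, 0],
    [-1, 0.008, 0, -0.11, 0],
    [-1, 0.008, 0, -0.14, 0],
    [-1, 0.008, 0, -0.155, 0],
    [-1, 0.008, 0, -0.155, 0],
    [-1, 0.008, 0, -0.155, 0]
  ]
}}

```text
time_s: 7.1
position: [0.4509, -0.2239, 0.1174]
tcp_rot: [[0.992, 0.124, 0.001], [0.124, -0.992, -0.001], [0.001, 0.001, -1.0]]
force: [0.4, -0.4, -1.9]
opening: 0.382
grasp_force: 30.0
```

{"op": "step_arm", "data": {
  "targets": [
    [0.25, 0, 0, 0, 0],
    [0.25, 0, 0, 0, 0],
    [0.25, 0, 0, 0, 0],
    [0.25, 0, 0, 0, 0],
    [0.25, 0, 0, 0, 0],
    [0.25, 0, 0, 0.1, 0],
    [0.25, 0, 0, 0.3, 0],
    [0.25, 0, 0, 0.5, 0],
    [0.25, 0, 0, 0.6, 0],
    [0.25, 0.2, 0.15, 0.6, 0],
    [0.25, 0.4, 0.3, 0.6, 0],
    [0.25, 0.55, 0.41, 0.6, 0],
    [0.25, 0.694, 0.52, 0.6, 0],
    [0.25, 0.694, 0.52, 0.6, 0],
    [0.25, 0.694, 0.52, 0.4, 0],
    [0.25, 0.694, 0.52, 0.2, 0],
    [0.25, 0.694, 0.52, 0.1, 0],
    [0.25, 0.694, 0.52, 0.1, 0],
    [0.25, 0.694, 0.52, 0.1, 0]
  ]
}}

```text
time_s: 9.0
position: [0.6243, -0.0937, 0.142]
tcp_rot: [[0.992, 0.124, -0.0], [0.124, -0.992, 0.0], [0.0, -0.0, -1.0]]
force: [-0.4, -0.2, 0.4]
opening: 0.623
grasp_force: 0.0
```

Run:
```python
from h import *
s=snap('side','s3');print(read_state()['position'])
t=snap('top','t3')
f=lambda a:cv2.resize(a,(400,400),interpolation=3)
o=np.hstack([f(s['color'][120:320,220:420]),f(t['color'][150:350,180:380])])
cv2.imwrite('pics/s3c.png',o[:,:,::-1])
```

```text
[ 0.62532335 -0.09403278  0.14330465]
```

View pics/s3c.png

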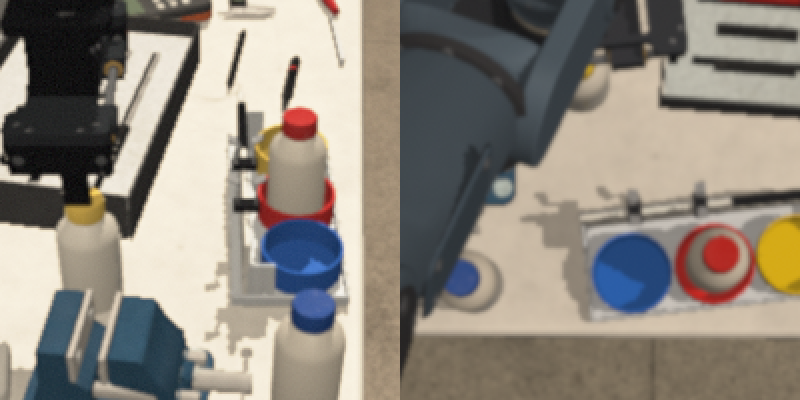

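The red bottle stands upright in the red well, and the gripper is centred over the yellow cap at (82,205) of the side crop.

{"op": "step_arm", "data": {
  "targets": [
    [0.25, 0, 0, -0.141, 0],
    [0.25, 0, 0, -0.141, 0],
    [0.25, 0, 0, -0.141, 0],
    [-1, 0, 0, -0.141, 0],
    [-1, 0, 0, -0.141, 0],
    [-1, 0, 0, -0.141, 0],
    [-1, 0, 0, -0.141, 0],
    [-1, 0, 0, -0.141, 0],
    [-1, 0, 0, -0.141, 0],
    [-1, 0, 0, -0.141, 0],
    [-1, 0, 0, -0.1, 0],
    [-1, 0, 0, 0, 0],
    [-1, 0, 0, 0.15, 0],
    [-1, 0, 0, 0.3, 0],
    [-1, 0, 0, 0.45, 0],
    [-1, 0, 0, 0.6, 0],
    [-1, 0, 0, 0.6, 0]
  ]
}}

```text
time_s: 10.8
position: [0.6271, -0.0943, 0.2981]
tcp_rot: [[0.992, 0.124, 0.012], [0.124, -0.992, -0.004], [0.011, 0.005, -1.0]]
force: [1.7, -0.2, -1.8]
opening: 0.384
grasp_force: 30.0
```

{"op": "step_arm", "data": {
  "targets": [
    [-1, -0.05, -0.06, 0, 0],
    [-1, -0.16, -0.2, 0, 0],
    [-1, -0.27, -0.34, 0, 0],
    [-1, -0.38, -0.48, 0, 0],
    [-1, -0.49, -0.62, 0, 0],
    [-1, -0.6, -0.76, 0, 0],
    [-1, -0.66, -0.824, 0, 0],
    [-1, -0.66, -0.824, 0, 0],
    [-1, -0.66, -0.824, 0, 0],
    [-1, -0.66, -0.824, -0.15, 0],
    [-1, -0.66, -0.824, -0.3, 0],
    [-1, -0.66, -0.824, -0.45, 0],
    [-1, -0.66, -0.824, -0.55, 0],
    [-1, -0.66, -0.824, -0.6, 0],
    [-1, -0.66, -0.824, -0.65, 0],
    [-1, -0.66, -0.824, -0.68, 0],
    [-1, -0.66, -0.824, -0.696, 0],
    [-1, -0.66, -0.824, -0.696, 0],
    [-1, -0.66, -0.824, -0.696, 0]
  ]
}}

```text
time_s: 12.7
position: [0.4595, -0.3, 0.1186]
tcp_rot: [[0.992, 0.124, 0.001], [0.124, -0.992, -0.001], [0.001, 0.001, -1.0]]
force: [-0.8, -0.6, -1.4]
opening: 0.381
grasp_force: 30.0
```

{"op": "step_arm", "data": {
  "targets": [
    [0.25, 0, 0, 0, 0],
    [0.25, 0, 0, 0, 0],
    [0.25, 0, 0, 0, 0],
    [0.25, 0, 0, 0, 0],
    [0.25, 0, 0, 0, 0],
    [0.25, 0, 0, 0.1, 0],
    [0.25, 0, 0, 0.3, 0],
    [0.25, 0, 0, 0.5, 0],
    [0.25, 0, 0, 0.6, 0],
    [0.25, -0.02, 0.15, 0.6, 0],
    [0.25, -0.04, 0.35, 0.6, 0],
    [0.25, -0.06, 0.55, 0.6, 0],
    [0.25, -0.08, 0.75, 0.6, 0],
    [0.25, -0.1, 0.9, 0.6, 0],
    [0.25, -0.11, 1, 0.6, 0],
    [0.25, -0.11, 1, 0.6, 0]
  ]
}}

```text
time_s: 14.3
position: [0.43, -0.0466, 0.2678]
tcp_rot: [[0.992, 0.128, -0.001], [0.128, -0.992, 0.001], [-0.001, -0.001, -1.0]]
force: [-0.5, -0.4, 0.1]
opening: 0.623
grasp_force: 0.0
```

{"op": "step_arm", "data": {
  "targets": [
    [0.25, 0, 0.1, 0, 0],
    [0.25, 0, 0.214, 0, 0],
    [0.25, 0, 0.214, -0.2, 0],
    [0.25, 0, 0.214, -0.35, 0],
    [0.25, 0, 0.214, -0.5, 0],
    [0.25, 0, 0.214, -0.5, 0],
    [0.25, 0, 0.214, -0.5, 0]
  ]
}}

```text
time_s: 15.0
position: [0.4319, 0.0032, 0.1428]
tcp_rot: [[0.992, 0.123, -0.001], [0.123, -0.992, 0.0], [-0.001, -0.0, -1.0]]
force: [-0.6, -0.4, 0.7]
opening: 0.629
grasp_force: 0.0
```

Run:
```python
from h import *
s=snap('side','s4');print(read_state()['position'])
t=snap('top','t4')
f=lambda a:cv2.resize(a,(400,400),interpolation=3)
o=np.hstack([f(s['color'][120:360,240:480]),f(t['color'][150:350,180:380])])
cv2.imwrite('pics/s4c.png',o[:,:,::-1])
```

```text
[0.43280072 0.0030908  0.14376658]
```

View pics/s4c.png

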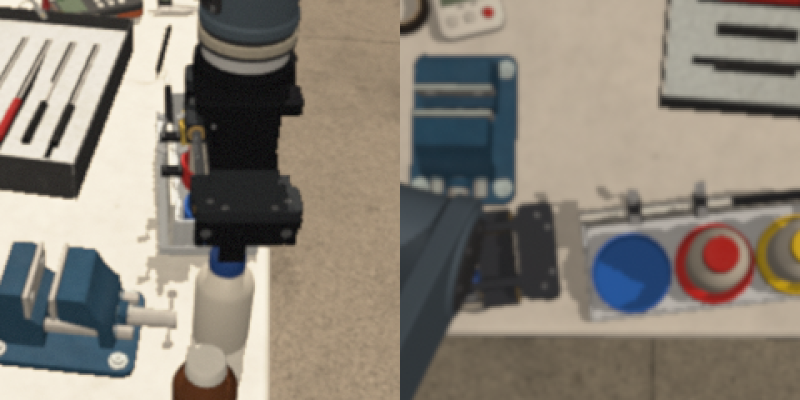

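The gripper sits over the blue cap at (225,260) of the side crop. The yellow bottle stands in its well and the brown bottle is clear.

{"op": "step_arm", "data": {
  "targets": [
    [0.25, 0, 0, -0.145, 0],
    [0.25, 0, 0, -0.145, 0],
    [0.25, 0, 0, -0.145, 0],
    [-1, 0, 0, -0.145, 0],
    [-1, 0, 0, -0.145, 0],
    [-1, 0, 0, -0.145, 0],
    [-1, 0, 0, -0.145, 0],
    [-1, 0, 0, -0.145, 0],
    [-1, 0, 0, -0.145, 0],
    [-1, 0, 0, -0.145, 0],
    [-1, 0, 0, -0.1, 0],
    [-1, 0, 0, 0, 0],
    [-1, 0, 0, 0.15, 0],
    [-1, 0, 0, 0.3, 0],
    [-1, 0, 0, 0.45, 0],
    [-1, 0, 0, 0.6, 0],
    [-1, 0, 0, 0.6, 0]
  ]
}}

```text
time_s: 16.8
position: [0.4345, 0.0033, 0.2975]
tcp_rot: [[0.992, 0.124, 0.011], [0.124, -0.992, -0.003], [0.011, 0.004, -1.0]]
force: [1.5, -0.1, -1.1]
opening: 0.38
grasp_force: 30.0
```

{"op": "step_arm", "data": {
  "targets": [
    [-1, 0, -0.06, 0, 0],
    [-1, 0.01, -0.2, 0, 0],
    [-1, 0.02, -0.34, 0, 0],
    [-1, 0.03, -0.48, 0, 0],
    [-1, 0.03, -0.58, 0, 0],
    [-1, 0.03, -0.597, 0, 0],
    [-1, 0.03, -0.597, 0, 0],
    [-1, 0.03, -0.597, -0.15, 0],
    [-1, 0.03, -0.597, -0.3, 0],
    [-1, 0.03, -0.597, -0.45, 0],
    [-1, 0.03, -0.597, -0.55, 0],
    [-1, 0.03, -0.597, -0.6, 0],
    [-1, 0.03, -0.597, -0.65, 0],
    [-1, 0.03, -0.597, -0.68, 0],
    [-1, 0.03, -0.597, -0.7, 0],
    [-1, 0.03, -0.597, -0.7, 0],
    [-1, 0.03, -0.597, -0.7, 0]
  ]
}}

```text
time_s: 18.5
position: [0.4393, -0.1452, 0.1181]
tcp_rot: [[0.992, 0.124, 0.001], [0.124, -0.992, -0.0], [0.001, 0.0, -1.0]]
force: [0.1, -0.0, -0.1]
opening: 0.383
grasp_force: 30.0
```

{"op": "step_arm", "data": {
  "targets": [
    [0.25, 0, 0, 0, 0],
    [0.25, 0, 0, 0, 0],
    [0.25, 0, 0, 0, 0],
    [0.25, 0, 0, 0, 0],
    [0.25, 0, 0, 0, 0],
    [0.25, 0, 0, 0.1, 0],
    [0.25, 0, 0, 0.3, 0],
    [0.25, 0, 0, 0.5, 0],
    [0.25, 0, 0, 0.6, 0],
    [-0.05, 0.02, -0.2, 0.6, 0.04],
    [-0.05, 0.04, -0.4, 0.6, 0.08],
    [-0.05, 0.06, -0.6, 0.6, 0.13],
    [-0.05, 0.08, -0.8, 0.6, 0.17],
    [-0.05, 0.112, -1, 0.6, 0.22],
    [-0.05, 0.112, -1, 0.6, 0.26],
    [-0.05, 0.112, -1, 0.6, 0.3],
    [-0.05, 0.112, -1, 0.6, 0.35],
    [-0.05, 0.112, -1, 0.6, 0.39],
    [-0.05, 0.112, -1, 0.6, 0.438],
    [-0.05, 0.112, -1, 0.6, 0.438]
  ]
}}

```text
time_s: 20.5
position: [0.4668, -0.3952, 0.2675]
tcp_rot: [[0.071, 0.997, -0.001], [0.997, -0.071, 0.001], [0.001, -0.001, -1.0]]
force: [-0.3, 0.2, 0.2]
opening: 0.478
grasp_force: 0.0
```

{"op": "step_arm", "data": {
  "targets": [
    [-0.05, 0, -0.15, 0, 0],
    [-0.05, 0, -0.299, 0, 0],
    [-0.05, 0, -0.299, -0.2, 0],
    [-0.05, 0, -0.299, -0.4, 0],
    [-0.05, 0, -0.299, -0.6, 0],
    [-0.05, 0, -0.299, -0.8, 0],
    [-0.05, 0, -0.299, -0.88, 0],
    [-0.05, 0, -0.299, -0.88, 0],
    [-0.05, 0, -0.299, -0.88, 0]
  ]
}}

```text
time_s: 21.4
position: [0.4673, -0.4704, 0.048]
tcp_rot: [[0.072, 0.997, 0.0], [0.997, -0.072, -0.0], [-0.0, 0.0, -1.0]]
force: [0.4, -0.6, 0.5]
opening: 0.474
grasp_force: 0.0
```

Run:
```python
from h import *
s=snap('side','s5');st=read_state();print(st['position'],st['joint_positions'].round(1))
t=snap('top','t5')
f=lambda a:cv2.resize(a,(400,400),interpolation=3)
o=np.hstack([f(s['color'][110:270,280:440]),f(t['color'][180:360,340:520])])
cv2.imwrite('pics/s5c.png',o[:,:,::-1])
print(w2px(s,[[.4676,-.4704,.0065],[.4676,-.4704,.044],[.4646,-.5133,.0065]]))
```

```text
[ 0.46786923 -0.4712175   0.04927952] [-54.8  46.   83.3   0.   50.6 -50.7]
[[365.36688392 158.60996647]
 [366.24603104 144.82713253]
 [367.54845538 149.3125371 ]]
```

View pics/s5c.png

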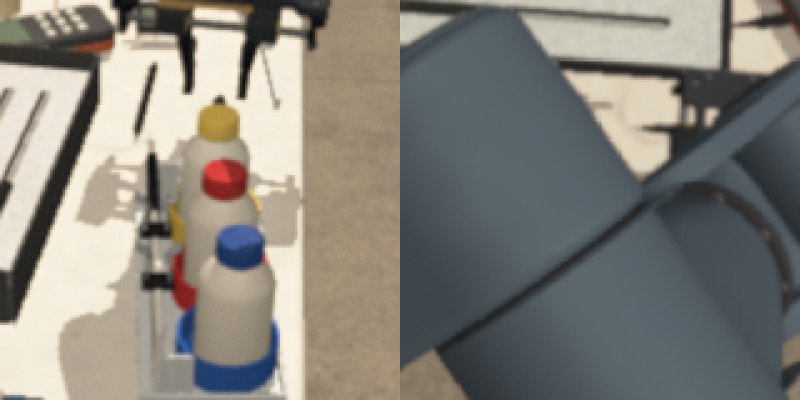

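All three bottles stand in their wells. The open fingers, at (187,90) and (243,95) of the crop, straddle the electrode, whose tip shows at (219,100). Now I descend, grip and lift.

{"op": "step_arm", "data": {
  "targets": [
    [-0.05, 0, 0, -0.08, 0],
    [-0.05, 0, 0, -0.13, 0],
    [-0.05, 0, 0, -0.153, 0],
    [-0.05, 0, 0, -0.153, 0],
    [-0.05, 0, 0, -0.153, 0],
    [-1, 0, 0, -0.153, 0],
    [-1, 0, 0, -0.153, 0],
    [-1, 0, 0, -0.153, 0],
    [-1, 0, 0, -0.153, 0],
    [-1, 0, 0, -0.153, 0],
    [-1, 0, 0, -0.153, 0],
    [-1, 0, 0, -0.153, 0]
  ]
}}

```text
time_s: 22.7
position: [0.4671, -0.4701, 0.0097]
tcp_rot: [[0.071, 0.998, 0.0], [0.998, -0.071, -0.0], [-0.0, 0.0, -1.0]]
force: [1.0, 0.6, 1.5]
opening: 0.13
grasp_force: 30.0
```

{"op": "step_arm", "data": {
  "targets": [
    [-1, 0, 0, 0.1, 0],
    [-1, 0, 0, 0.25, 0],
    [-1, 0, 0, 0.4, 0],
    [-1, 0, 0, 0.55, 0],
    [-1, 0, 0, 0.7, 0],
    [-1, 0, 0, 0.85, 0],
    [-1, 0.02, 0.15, 0.85, 0.03],
    [-1, 0.04, 0.3, 0.85, 0.0606],
    [-1, 0.06, 0.45, 0.85, 0.0606],
    [-1, 0.08, 0.6, 0.85, 0.0606],
    [-1, 0.1, 0.75, 0.85, 0.0606],
    [-1, 0.12, 0.9, 0.85, 0.0606],
    [-1, 0.124, 0.98, 0.85, 0.0606],
    [-1, 0.124, 0.98, 0.85, 0.0606]
  ]
}}

```text
time_s: 24.1
position: [0.4973, -0.2217, 0.2218]
tcp_rot: [[-0.123, 0.992, -0.002], [0.992, 0.123, 0.002], [0.002, -0.001, -1.0]]
force: [0.5, -0.9, -0.4]
opening: 0.133
grasp_force: 30.0
```

{"op": "step_arm", "data": {
  "targets": [
    [-1, 0, 0.1, 0, 0],
    [-1, 0, 0.19, 0, 0],
    [-1, 0, 0.19, 0, 0],
    [-1, 0, 0.19, -0.1, 0],
    [-1, 0, 0.19, -0.2, 0],
    [-1, 0, 0.19, -0.28, 0],
    [-1, 0, 0.19, -0.28, 0],
    [-1, 0, 0.19, -0.28, 0],
    [-1, 0, 0.19, -0.28, 0]
  ]
}}

```text
time_s: 25.0
position: [0.4989, -0.1788, 0.153]
tcp_rot: [[-0.119, 0.993, 0.002], [0.993, 0.119, -0.001], [-0.002, 0.002, -1.0]]
force: [0.7, 0.3, -0.7]
opening: 0.128
grasp_force: 30.0
```

Run:
```python
from h import *
s=snap('side','s6');st=read_state();print(st['position'],st['tcp_rot'].round(3).tolist(),st['joint_positions'].round(1))
t=snap('top','t6')
f=lambda a:cv2.resize(a,(400,500),interpolation=3)
o=np.hstack([f(s['color'][130:290,290:418]),f(t['color'][170:330,250:378])])
cv2.imwrite('pics/s6c.png',o[:,:,::-1])
p=st['position'];y=np.array([-np.sin(np.radians(6.9)),np.cos(np.radians(6.9)),0])
b=p-[0,0,.010]
for a in(-.043,-.030,.063): print(a,((w2px(s,[b+a*y+[0,0,.0065]])-[290,130])*3.125).round(1))
```

```text
[ 0.49893022 -0.17858552  0.15320851] [[-0.119, 0.993, 0.002], [0.993, 0.119, -0.002], [-0.002, 0.002, -1.0]] [-31.8  29.2 100.2  -0.   50.5 -38.6]
-0.043 [[161.9 103.8]]
-0.03 [[162.5 116.3]]
0.063 [[167.7 215.2]]
```

View pics/s6c.png

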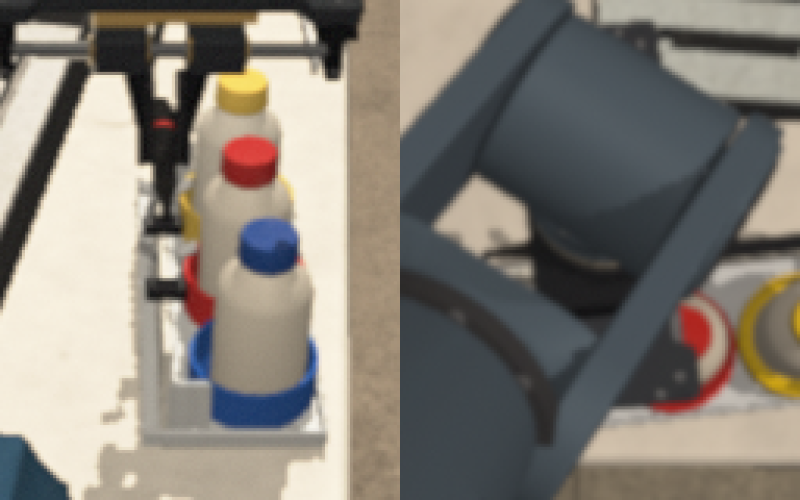

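The electrode is held with its ring at (164,124) of the crop, where it was predicted, and its tip near (163,215). The clips are the dark blocks at (163,222) and (167,288). Before pressing I check the alignment in the side view.

Run:
```python
from h import *
s=load('s0') if 0 else load('side0')
q=lambda P:((w2px(s,[P])-[290,130])*3.125).round(1)[0]
for c in([.4952,-.1484],[.5015,-.2077]):
    for z in(.078,.096,.107): print(z,q([*c,z]),q([c[0]-.0155,c[1]-.002,z]),q([c[0]+.0155,c[1]+.002,z]))
s6=load('s6')
f=lambda a,x0,y0:cv2.resize(a[y0:y0+60,x0:x0+50],(400,480),interpolation=3)
cv2.imwrite('pics/s7c.png',np.hstack([f(s['color'],320,170),f(s6['color'],320,170)])[:,:,::-1])
for c in([.4952,-.1484],[.5015,-.2077]):
    for z in (.078,.107): print(((w2px(s,[[*c,z]])-[320,170])*8).round(0), ((w2px(s,[[c[0]-.0155,c[1]-.002,z],[c[0]+.0155,c[1]+.002,z]])-[320,170])*8).round(0).tolist())
```

```text
0.078 [162.6 282. ] [190.2 281.9] [135.  282.2]
0.096 [163.4 257.1] [191.4 257. ] [135.4 257.3]
0.107 [163.9 241.6] [192.2 241.4] [135.7 241.7]
0.078 [161.2 218.4] [187.4 218.3] [135.  218.5]
0.096 [162. 194.] [188.5 193.8] [135.4 194.1]
0.107 [162.4 178.7] [189.2 178.6] [135.6 178.8]
[[176. 402.]] [[247.0, 402.0], [106.0, 402.0]]
[[180. 298.]] [[252.0, 298.0], [107.0, 299.0]]
[[173. 239.]] [[240.0, 239.0], [106.0, 239.0]]
[[176. 137.]] [[244.0, 137.0], [107.0, 138.0]]
```

View pics/s7c.png

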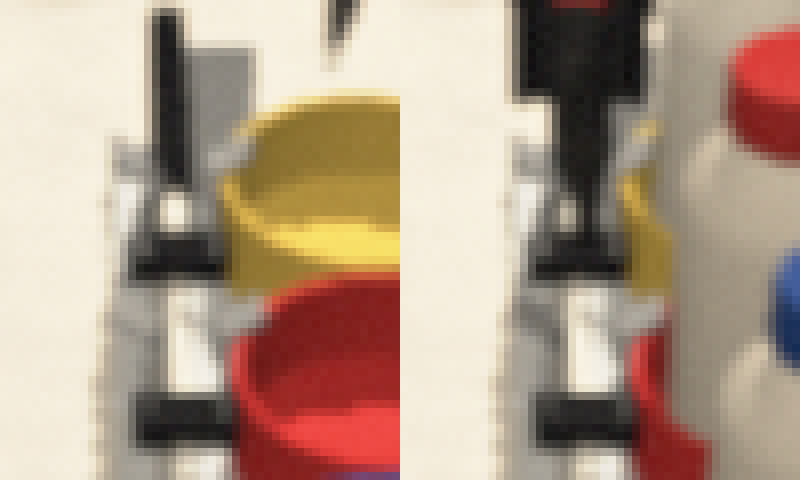

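In the side view the clip mouths are centred near (185,150) and (190,310) of the crop. The electrode is about 1–2 mm too far in +x, and its yaw matches. I shift it slightly and go down to the jaws.

{"op": "step_arm", "data": {
  "targets": [
    [-1, -0.006, 0.004, -0.06, 0],
    [-1, -0.006, 0.004, -0.12, 0],
    [-1, -0.006, 0.004, -0.15, 0],
    [-1, -0.006, 0.004, -0.17, 0],
    [-1, -0.006, 0.004, -0.18, 0],
    [-1, -0.006, 0.004, -0.18, 0],
    [-1, -0.006, 0.004, -0.18, 0]
  ]
}}

```text
time_s: 25.8
position: [0.4964, -0.1766, 0.1073]
tcp_rot: [[-0.12, 0.993, -0.0], [0.993, 0.12, -0.0], [-0.0, -0.0, -1.0]]
force: [-0.9, -1.0, -0.5]
opening: 0.127
grasp_force: 30.0
```

{"op": "step_arm", "data": {
  "targets": [
    [-1, 0, 0, -0.012, 0],
    [-1, 0, 0, -0.024, 0],
    [-1, 0, 0, -0.036, 0],
    [-1, 0, 0, -0.048, 0],
    [-1, 0, 0, -0.048, 0],
    [-1, 0, 0, -0.048, 0]
  ]
}}

```text
time_s: 26.4
position: [0.4965, -0.1767, 0.0946]
tcp_rot: [[-0.119, 0.993, -0.0], [0.993, 0.119, -0.0], [0.0, -0.0, -1.0]]
force: [-0.8, -1.1, -2.9]
opening: 0.126
grasp_force: 30.0
```

{"op": "step_arm", "data": {
  "targets": [
    [-1, 0, 0, -0.01, 0],
    [-1, 0, 0, -0.02, 0],
    [-1, 0, 0, -0.03, 0],
    [-1, 0, 0, -0.03, 0],
    [-1, 0, 0, -0.03, 0]
  ]
}}

```text
time_s: 26.9
position: [0.4966, -0.1765, 0.0876]
tcp_rot: [[-0.119, 0.993, 0.0], [0.993, 0.119, 0.0], [0.0, 0.0, -1.0]]
force: [-0.1, 1.0, 2.4]
opening: 0.128
grasp_force: 30.0
```

{"op": "step_arm", "data": {
  "targets": [
    [-1, 0, 0, -0.006, 0],
    [-1, 0, 0, -0.012, 0],
    [-1, 0, 0, -0.012, 0],
    [-1, 0, 0, -0.012, 0]
  ]
}}

```text
time_s: 27.3
position: [0.4966, -0.1765, 0.0875]
tcp_rot: [[-0.12, 0.993, 0.001], [0.993, 0.12, -0.001], [-0.001, 0.001, -1.0]]
force: [-5.1, 2.3, 24.3]
opening: 0.132
grasp_force: 30.0
```

Run:
```python
from h import *
st=read_state();print(st['position'],st['force'])
s=snap('side','s8');z=load('side0')
f=lambda a,x0,y0:cv2.resize(a[y0:y0+75,x0:x0+62],(400,480),interpolation=3)
cv2.imwrite('pics/s8c.png',np.hstack([f(z['color'],310,160),f(s['color'],310,160)])[:,:,::-1])
```

```text
[ 0.49658669 -0.17645458  0.08747221] [-5.13507047  2.26426753 24.32730402]
```

View pics/s8c.png

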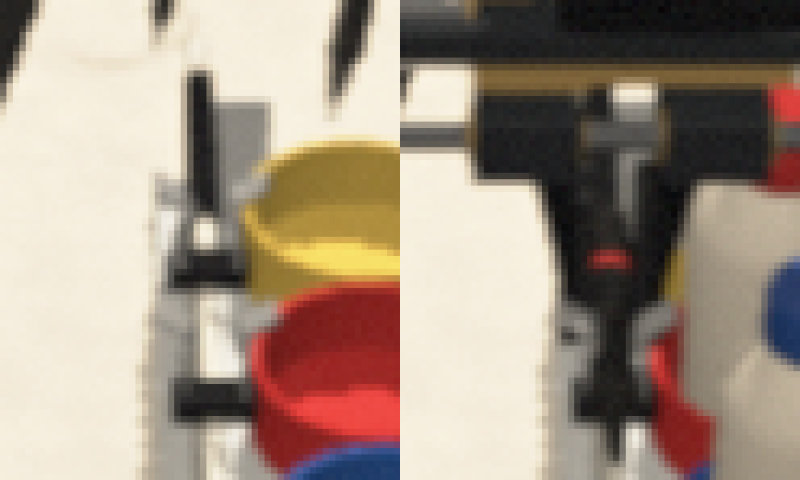

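The press met a hard stop at 24 N with no further travel, so the electrode is down on the feet. The ring sits at (610,260) of the crop, behind the near clip, and the tip passes through that clip at (615,440). Next I unload, release and lift.

{"op": "step_arm", "data": {
  "targets": [
    [-1, 0, 0, 0.012, 0],
    [-1, 0, 0, 0.012, 0],
    [-0.5, 0, 0, 0.012, 0],
    [-0.5, 0, 0, 0.012, 0],
    [-0.5, 0, 0, 0.012, 0],
    [-0.5, 0, 0, 0.012, 0],
    [-0.5, 0, 0, 0.012, 0],
    [-0.5, 0, 0, 0.03, 0],
    [-0.5, 0, 0, 0.08, 0],
    [-0.5, 0, 0, 0.2, 0],
    [-0.5, 0, 0, 0.4, 0],
    [-0.5, 0, 0, 0.6, 0],
    [-0.5, 0, 0, 0.8, 0],
    [-0.5, 0.2, -0.2, 0.9, 0],
    [-0.5, 0, -0.4, 0.9, 0],
    [-0.5, -0.1, -0.6, 0.9, 0],
    [-0.5, -0.1, -0.8, 0.9, 0],
    [-0.5, -0.1, -1, 0.9, 0],
    [-0.5, -0.1, -1, 0.9, 0]
  ]
}}

```text
time_s: 29.25
position: [0.4704, -0.4304, 0.3109]
tcp_rot: [[-0.117, 0.993, 0.001], [0.993, 0.117, -0.003], [-0.003, 0.001, -1.0]]
force: [-0.2, -0.3, 0.3]
opening: 0.251
grasp_force: 0.0
```

{"op": "step_arm", "data": {
  "targets": [
    [-0.5, -0.2, -0.2, 0, 0],
    [-0.5, -0.3, -0.4, 0, 0],
    [-0.5, -0.4, -0.6, 0, 0],
    [-0.5, -0.5, -0.8, 0, 0],
    [-0.5, -0.6, -0.8, 0, 0],
    [-0.5, -0.7, -0.8, 0, 0],
    [-0.5, -0.7, -0.8, 0, 0],
    [-0.5, -0.7, -0.8, 0, 0]
  ]
}}

```text
time_s: 30.05
position: [0.296, -0.6265, 0.3104]
tcp_rot: [[-0.118, 0.993, 0.001], [0.993, 0.118, -0.0], [-0.0, 0.001, -1.0]]
force: [0.1, 0.6, 0.8]
opening: 0.244
grasp_force: 0.0
```

Run:
```python
from h import *
st=read_state();print(st['position'],st['force'])
s=snap('side','s9');t=snap('top','t9')
f=lambda a,x0,y0,w,h:cv2.resize(a[y0:y0+h,x0:x0+w],(400,int(400*h/w)),interpolation=3)[:530]
cv2.imwrite('pics/s9c.png',np.hstack([f(s['color'],305,160,75,100),f(t['color'],262,225,75,100)])[:,:,::-1])
for q in([.4952,-.1484,.09],[.5015,-.2077,.09],[.4984,-.178,.091]): print(((w2px(t,[q])-[262,225])*400/75).round(0),((w2px(s,[q])-[305,160])*400/75).round(0))
cv2.imwrite('pics/t9s.png',t['color'][:,:,::-1])
```

```text
[ 0.2960053  -0.6264634   0.31044927] [0.13765539 0.63123236 0.80335428]
[[185. 151.]] [[198. 293.]]
[[362. 134.]] [[196. 185.]]
[[273. 142.]] [[197. 235.]]
```

View pics/s9c.png

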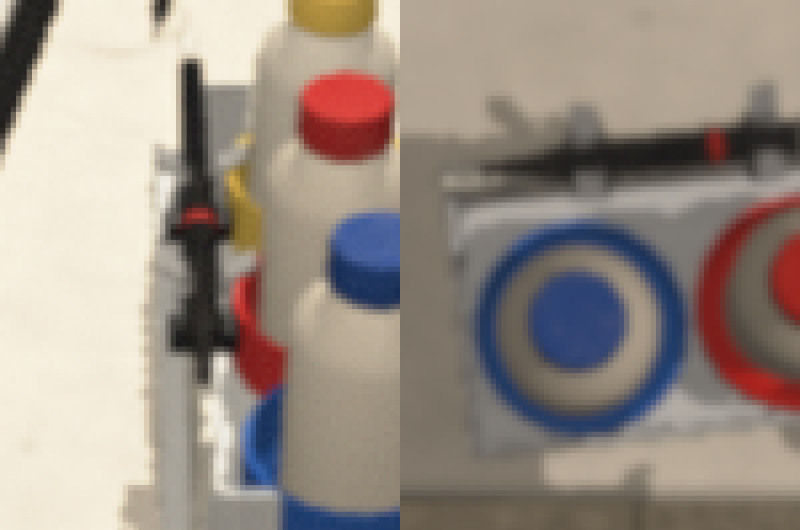

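View pics/t9s.png

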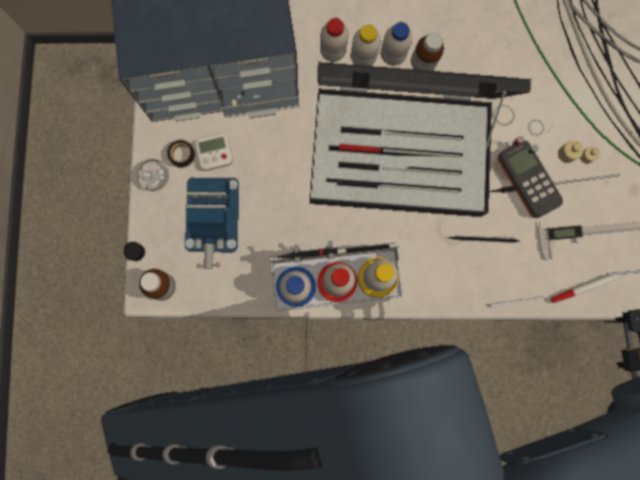

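The top view shows all three bottles in their matching wells and the electrode in both clips. Brown (152,283) and the pen (483,239) have not moved. I now check the electrode's centring more precisely.

Run:
```python
from h import *
def ring(c,b):
    u0,v0,u1,v1=b;a=c['color'][v0:v1,u0:u1].astype(float);r=np.clip(a[...,0]-1.5*a[...,1]-10,0,None)
    v,u=np.mgrid[v0:v1,u0:u1];return (u*r).sum()/r.sum(),(v*r).sum()/r.sum()
t0=load('top0');t9=load('t9')
ps=[]
r0=ring(t0,(468,268,480,282)); r9=ring(t9,(316,244,327,258));print(r0,r9)
R0=px2w(t0,*r0,.012)
R9=px2w(t9,*r9,.090)
print(R0,R9)
# darkness profile along axis on bench: blunt end
e=np.array([.0698,.9976,0]);n=np.array([e[1],-e[0],0])
def prof(c,O,e,n,ss,ws):
    out=[]
    for s in ss:
        P=w2px(c,[O+e*s+n*w for w in ws]).astype(np.float32)
        g=cv2.remap(cv2.cvtColor(c['color'],cv2.COLOR_RGB2GRAY),P[:,0],P[:,1],cv2.INTER_LINEAR).mean();out.append(int(g))
    return out
ss=np.arange(-.036,.1,.002)
print('bench',list(zip((ss*1e3).round().astype(int).tolist(),prof(t0,R0,e,n,ss,[-.002,0,.002]))))
y=np.array([-.12,.9928,0]);x=np.array([.9928,.12,0])
sg=np.arange(-.06,.1,.002)
print('clip',list(zip((sg*1e3).round().astype(int).tolist(),prof(t9,R9,y,x,sg,[-.002,0,.002]))))
# clip jaws seen beyond the electrode: brightness beside it, before and after
for w in(-.012,.012): print('jaw',w,list(zip((sg*1e3).round().astype(int).tolist(),prof(t9,R9,y,x,sg,[w-.001,w,w+.001]))))
```

```text
(np.float64(472.802), np.float64(274.752)) (np.float64(320.82080485952923), np.float64(251.8185269552012))
[ 0.46589653 -0.48510051  0.012     ] [ 0.49838237 -0.19161196  0.09      ]
bench [(-36, 167), (-34, 166), (-32, 157), (-30, 130), (-28, 89), (-26, 54), (-24, 40), (-22, 36), (-20, 36), (-18, 36), (-16, 36), (-14, 36), (-12, 35), (-10, 34), (-8, 33), (-6, 35), (-4, 42), (-2, 52), (0, 57), (2, 51), (4, 41), (6, 34), (8, 32), (10, 31), (12, 31), (14, 29), (16, 30), (18, 29), (20, 30), (22, 31), (24, 32), (26, 32), (28, 32), (30, 33), (32, 33), (34, 33), (36, 33), (38, 33), (40, 32), (42, 31), (44, 31), (46, 31), (48, 33), (50, 35), (52, 36), (54, 39), (56, 42), (58, 47), (60, 51), (62, 54), (64, 58), (66, 62), (68, 67), (70, 73), (72, 79), (74, 86), (76, 93), (78, 101), (80, 110), (82, 123), (84, 135), (86, 142), (88, 149), (90, 157), (92, 164), (94, 167), (96, 167), (98, 167)]
clip [(-60, 50), (-58, 50), (-56, 51), (-54, 50), (-52, 49), (-50, 49), (-48, 52), (-46, 69), (-44, 102), (-42, 134), (-40, 146), (-38, 148), (-36, 147), (-34, 145), (-32, 137), (-30, 110), (-28, 68), (-26,
[... 1763 characters left out ...]
9), (-26, 169), (-24, 162), (-22, 143), (-20, 122), (-18, 115), (-16, 115), (-14, 121), (-12, 136), (-10, 151), (-8, 161), (-6, 164), (-4, 165), (-2, 165), (0, 165), (2, 165), (4, 166), (6, 166), (8, 166), (10, 166), (12, 166), (14, 166), (16, 166), (18, 166), (20, 165), (22, 164), (24, 163), (26, 162), (28, 162), (30, 163), (32, 164), (34, 162), (36, 151), (38, 129), (40, 118), (42, 117), (44, 116), (46, 113), (48, 110), (50, 112), (52, 117), (54, 120), (56, 126), (58, 132), (60, 130), (62, 122), (64, 118), (66, 118), (68, 123), (70, 133), (72, 140), (74, 142), (76, 143), (78, 147), (80, 151), (82, 152), (84, 147), (86, 138), (88, 132), (90, 133), (92, 134), (94, 129), (96, 126), (98, 125)]
```

The blunt end, ring and tip distances put the electrode's y = 40 mm point within about 1 mm of the clips' midpoint. The 24 N stop, with the tool at the expected height, shows it is home.

```bash
python3 -c "
from rig import *
print(hand_in())"
```

```text
the job is handed in; nothing more can be done
None
```

I handed the job in at about 30 s of robot time: the red, yellow and blue bottles stand upright in their matching wells, the electrode is pressed home in both clips (24 N against a hard stop) and centred to about 1 mm, and the brown bottle and pen were not moved.

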